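# Open the solvent bottle under extraction and hold its safety cap

## Robot

A 6-joint arm with a two-finger parallel gripper is mounted at the origin on the work surface. World frame = base frame: x ahead of the robot, y to its left, z up, the work surface at z = 0. Lengths are in m, angles in degrees, forces in N, time in s.
With the tool pointing down it reaches from about 0.25 to 0.725 m from the base axis. Payload 9.7 kg.
Tool frame: the origin (TCP) lies midway between the tips of the shut fingers; the grasp point (between the pads) lies 19 mm behind it (bot.hold_point_z is the distance from the TCP to the grasp point, in m); z points along the fingers, y is the line along which they close (so a half turn about z gives the same grasp; the last joint's range is limited). The gripper opens to 85 mm and grips with 20 to 120 N. Pads are 22 mm wide; open, the fingers measure 114 mm over their backs; the gripper's body (76 mm by 85 mm) begins 54 mm behind the grasp point. The pads swing forward as they close: fully open they stand 13 mm farther back than shut.
Start: joints at [71.448, 4.979, 10.078, 95.1, 0, 90], TCP at [0.175, 0.521, 0.231] pointing down, gripper open.
Joint ranges: [-179.16, 179.16], [-48.56, 103.87], [-65.8, 70.77], [-126.05, 130.52], [-82.76, 87.17], [-180, 180]. Speed limits (degrees/s): [127.2, 127.2, 147.25, 180, 180, 180].

## Interface

Orientations are given as [roll, pitch, yaw] about the fixed x, y, z axes, in that order (R = Rz(yaw) Ry(pitch) Rx(roll)).
In Python, from workcell import bot gives the robot as it stands.
- The arm moves only by the tool play_rows, never from a script. Its argument "steps" is a list that holds one entry, the list of rows, each a list of 4 numbers: the shift along the tool's x, y, z in m, then the turn about the tool's z in rad. In form: [[[tx, ty, tz, yaw], ...]]. A call has exactly 5 rows; each row shifts and turns the commanded pose from where the row before left it, along the tool's axes as they then stand; what a row does not reach is not made up. A row lasts 1/12 s, in which the tool goes at most 41.7 mm and 7.16 degrees, less where a joint would pass 70% of its speed; a pose out of reach is approached as far as the arm can. A call is refused whole if a number of a shift passes 0.0417 or a number of a turn 0.125, either way. A call with a gripper value outside its range is refused whole. "gripper" is the finger opening in m, from 0 to 0.0854, set as the call begins (left out, the last holds). The fingers move at their own pace and stop on an object; "squeeze" is the grip in N (left out, the last holds). Time passes only in rows, so rows that do not move let the fingers close, or fill a call up. It gives the time, the measured TCP pose, the force, the opening and the grip force at its end, in the units of the state.
- bot.get_obs(): the state, without advancing time (a new reading comes with each control period).
- bot.camera(name): name is "scene" or "side" or "wrist"; returns a dict with "img" (400x640x3 uint8, blue, green, red), "vfov" (degrees; the focal length in pixels is half the picture's height over the tangent of half this angle, whatever the lens; pixels are square), "cx", "cy" (the principal point, pixels), "D" ([k1, k2, p1, p2, k3] as OpenCV has them; the pictures are not rectified), "xyz" and "attitude" of the camera in the world. Camera axes: x right, y down, z forward; pixel columns grow to the right and rows downward; lengths in m; the calibration is good to about 2 mm. A picture is of the moment at which its call begins. There is no depth.
- bot.job_done(): hands the job in; it is judged then, once.
The state is a dict: "time": time; "q": joint angles; "qd": joint speeds; "joint_efforts": joint torques, N m; "ee_pos": TCP position; "tcp_rot": TCP orientation; "wrist_force": force on the tool from outside, world axes, zero at the start; "torque": the same for the moment, N m; "opening": finger opening in m; "grasp_force": force on a finger pad.
Only numpy, scipy, OpenCV 4.12 (cv2) and the standard library are available. Lean on these libraries where they do the work, as an engineer would, in place of code of your own. Each camera call takes 0.05 s, during which the arm holds its last target. There are 200 camera calls.

## Task

I need solvent to clean the press pad: first set the extraction fan, by sliding the black grip on the grey console along its slot until the white line on the grip is within the green band, and leave it there. Then open the white square solvent bottle standing in its nest: grip the red push-and-turn safety cap, press it down against its spring, keep it down while you twist it about a quarter turn anticlockwise (seen from above), and lift it straight off, the bottle staying seated in the nest. Finish while still holding the cap in the gripper, level and a few centimetres straight above the open mouth so that I can get in underneath, and leave everything else on the bench where it is.

Things in the scene. Friction and masses are not known exactly. Their poses are not given: they have to be found in the camera images.
- fader (a joint): How far the black grip of the extractor's fader has been slid along the slot in the top of the console, in m: 0 at the low end (console -y), 0.080 at the full end (console +y). It grows as the grip goes to the console's +y. It moves stiffly (about 1.5 N) and stays where it is left. The green band covers 0.053 to 0.067, its middle is 0.060.
- fader_top (a point): Centre of the top of the black fader grip: a block 16 mm along the slot, 24 mm across it and 20 mm tall, with a white line over the middle of its top. This point is 69 mm above the bench; the block's underside is 3 mm above the console's top. Its axes are those of the console: y along the slot.
- band_mid (a point): The point at which fader_top lies when the fader reads 0.060, that is, when the grip is in the middle of the green band (fixed on the console; y along the slot towards full). The band is two bright green bars, one on either side of the slot, 14 mm along the slot.
- console: Grey fader console of the extractor with a pale panel on top, 100 mm (x) by 180 mm (y) by 46 mm tall, fixed to the bench. Origin: centre of its underside. The slot runs along its y through the middle of the top; the black scale lines lengthen towards full.
- nest: Bottle nest screwed to the bench: aluminium plate 140 x 140 x 12 mm with four black rails that reach 52 mm above the bench and leave a square pocket of 75 mm. Origin: centre of the plate's underside.
- bottle: White square solvent bottle, 72 x 72 mm, 0.3 to 0.6 kg, loose in the nest's pocket (1.5 mm play: it cannot spin) and standing on the nest's plate, 12 mm above the bench. Origin: centre of its underside; z up its axis. Its body goes up to 105 mm, a sloping shoulder to 122 mm, then the neck of radius 15 mm (flange of radius 19 mm at 124 to 127 mm); the lugs on the neck are under the cap.
- bottle_mouth (a point): Centre of the bottle's mouth, the top of the neck, 157 mm above the bottle's underside, on its axis. Hidden inside the cap while that is on.
- cap_mid (a point): Centre of the red cap, half-way up: round, ribbed, 48 mm in diameter, 30 mm tall, 40 g, white anticlockwise arrow on top. Locked on the bottle it lies 2 mm below bottle_mouth, the cap's underside 18 mm above the bottle's shoulder. Axes: z up; x lined up with the bottle's x while locked. Not pressed it turns by no more than 3 degrees, and pulling it lifts the bottle; clockwise it is blocked.
- cap: The same cap; origin: centre of its underside. A spring holds it up, locked, with 6 N; 10 N pushes it down 4 mm, below the catches, 12 N 6 mm, the limit. Held 4.5 to 6 mm down it turns freely anticlockwise seen from above (x towards y); once turned 0.85 rad or more (up to 2.3) from the locked position while down, it is clear of the catches and lifts straight off.
- dropper: Bystander: small amber dropper bottle with a black cap, 34 mm in diameter, 85 mm tall.
- coupon: Bystander: black block with a green gridded top, 60 x 60 x 19 mm.
- punch: Bystander: flanged steel punch, 50 mm in diameter, 55 mm tall.
- driver: Bystander: red-handled screwdriver, 200 mm long, lying.
- valve: Bystander: silver and black pneumatic valve with brass and black ports, about 80 x 85 x 34 mm.
- cup: Bystander: open steel cup, 64 mm in diameter, 70 mm tall.
- spanner: Bystander: steel spanner, 180 mm long, lying.
- cutting_oil: Bystander: round yellow bottle with a black cap, 54 mm in diameter, 125 mm tall.
Not all that is in view belongs to the job. Of the things like the bottle, leave any that is orange; of the rest the larger one is meant.

How it is judged (in metres and radians):
On the way, in this order (a step that is already met when the one before it is completed fails the run):
1. the fader is set in the green band (value of joint fader between 0.053 and 0.067 m), for 0.3 s.
2. the cap is pressed down past its catches (z of cap_mid in the frame of bottle_mouth below -0.0055 m and angle between the x axis of cap_mid and the x axis of bottle, either way round below 0.5 rad), for 0.05 s.
3. the cap is twisted past its catches while on the bottle (angle between the x axis of cap_mid and the x axis of bottle, either way round above 0.7 rad and z of cap_mid in the frame of bottle_mouth below 0.01 m), for 0.05 s.
4. the cap is lifted off, held by the fingers (z of cap_mid in the frame of bottle_mouth above 0.035 m and contact force between the fingers and cap above 1 N), for 0.2 s.
At the end, for the whole second after the job is handed in: Fader at 0.053 to 0.067. Cap held still by the fingers, clear of the bottle: underside 20 to 120 mm above the mouth, centre within 25 mm of its axis, level within 15 degrees. Bottle upright, seated in its nest (within 5 mm). Bystanders within 30 mm of their start (all of step 1 and all of step 4 and z of cap_mid in the frame of bottle_mouth below 0.135 m and horizontal distance between cap_mid and bottle_mouth below 0.025 m and angle between cap_mid's own z axis and vertical below 0.26 rad and contact force between cap and bottle below 0.05 N and linear speed of each of cap, bottle below 0.03 m/s and horizontal distance between bottle and nest below 0.006 m and z of bottle_mouth in the frame of nest below 0.174 m and angle between bottle's own z axis and vertical below 0.08 rad); the arm keeps its last pose, push and grip.
It fails at once if the cap comes off while the fader is outside the green band (z of cap_mid in the frame of bottle_mouth above 0.015 m and not (value of joint fader between 0.053 and 0.067 m)).
It fails at once if the bottle is pulled up out of its seat (by 20 mm) or tipped (z of bottle_mouth in the frame of nest above 0.189 m or angle between bottle's own z axis and vertical above 0.3 rad).
It fails at once if a bystander is moved by more than 30 mm (distance of any of dropper, coupon, punch, driver, valve, cup, spanner, cutting_oil from where it was at the start of the episode above 0.03 m).
It also fails if it takes over 58 s, if anything falls off the work surface, if the arm or the gripper's body presses on something with over 40 N, if the wrist force passes 120 N, or if a joint passes its speed limit or range.

## Working session

There is one attempt and no reset: what is moved stays moved. The work goes in short steps, Python scripts to look and compute and a tool call to move; the robot and the scene stay as the last step left them, time stands still between calls to the robot, and variables do not carry over. Pictures are saved under pics/ and viewed, at most 10 in all, crops included, and the job is handed in when it is done.

Besides the shell and the picture viewer there is one more tool, called after "Call:" as name(argument=value, ...) on one line, values as JSON. play_rows: Moves the arm, as the interface text tells. Its arguments: {"type":"object","properties":{"steps":{"type":"array","items":{"type":"array","items":{"type":"array","items":{"type":"number"}}}},"gripper":{"type":"number"},"squeeze":{"type":"number"}},"required":["steps"]}

```bash
mkdir -p pics
cat > h.py <<'E'
import numpy as np, cv2
from scipy.spatial.transform import Rotation as R
from workcell import bot
def cam(n,save=None):
    c=bot.camera(n)
    if save: cv2.imwrite('pics/'+save,c['img'])
    f=200/np.tan(np.radians(c['vfov'])/2)
    c['K']=np.array([[f,0,c['cx']],[0,f,c['cy']],[0,0,1.]])
    a=np.array(c['attitude'],float)
    c['R']=R.from_euler('xyz',a,degrees=True).as_matrix() if a.size==3 else a
    return c
def at(c,px,z):
    p=cv2.undistortPoints(np.array(px,float).reshape(-1,1,2),c['K'],np.array(c['D'],float)).reshape(-1,2)
    d=np.c_[p,np.ones(len(p))]@c['R'].T
    o=np.array(c['xyz']); z=np.broadcast_to(z,len(p))
    return o+d*((z-o[2])/d[:,2])[:,None]
E
python3 - <<'E'
from h import *
import pickle
C={n:cam(n,n+'.png') for n in('scene','side')}
pickle.dump(C,open('c.pkl','wb'))
for n in C: print(n,C[n]['xyz'],C[n]['attitude'],C[n]['vfov'],C[n]['D'])
print(bot.get_obs())
cv2.imwrite('pics/both.png',cv2.resize(np.vstack([C['scene']['img'],C['side']['img']]),None,fx=.75,fy=.75))
E
```

```text
scene [ 1.02738518 -0.84349567  0.75786139] [-122.74437579    1.10477627   29.60383207] 48.195435126800625 [-0.07710955  0.          0.          0.          0.        ]
side [0.440082   0.75826834 0.88664199] [-1.35165321e+02 -1.89331917e-02 -1.70992344e+02] 47.60404210692006 [0.03708178 0.         0.         0.         0.        ]
{'time': 0.1, 'q': array([ 7.14481285e+01,  5.00883383e+00,  1.00396741e+01,  9.50985585e+01,
       -3.64466177e-04,  8.99987738e+01]), 'qd': array([ 0.02989926, -0.05805687,  0.10629851,  0.00273963, -0.01086928,
       -0.0462805 ]), 'joint_efforts': array([-6.00324674e-04, -5.21563518e+01,  4.65653586e+01,  1.61524129e-02,
       -1.28087540e-04, -1.72147949e-06]), 'ee_pos': array([0.17492999, 0.52123623, 0.23065155]), 'tcp_rot': array([-1.79932282e+02,  3.63016639e-04,  1.61449355e+02]), 'wrist_force': array([-0.08245754,  0.35678273,  0.44400532]), 'torque': array([-0.00344322, -0.02810828, -0.05328376]), 'grasp_force': 0.0, 'opening': 0.08545635499263875}
```

View pics/scene.png

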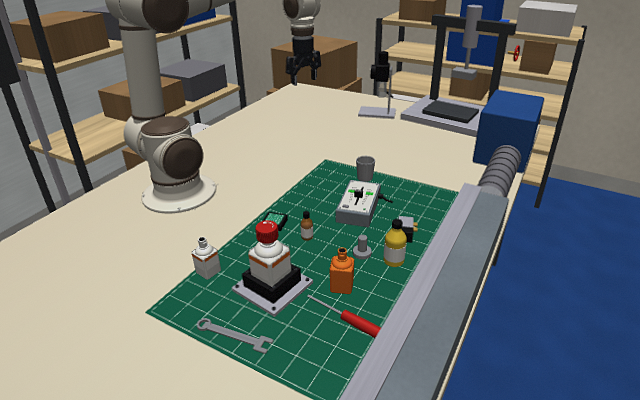

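View pics/side.png

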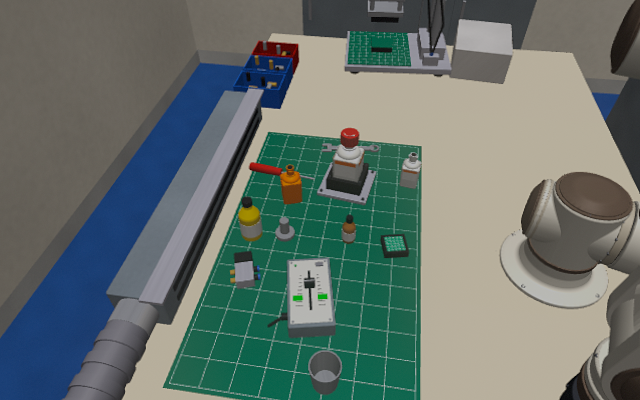

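Candidates: the white bottle in the nest with the red cap at scene (267,232) / side (349,137), the small white bottle at scene (205,258), and the orange one at scene (342,270). I choose the one in the nest: it is the larger white one and has the red cap. The fader grip is at side (310,283) and the green bars at side (298,298) and (323,296). Next is a close crop.

Run:
```python
import cv2,numpy as np
a=cv2.imread('pics/side.png');b=cv2.imread('pics/scene.png')
f=lambda i,x,y,w,h:cv2.resize(i[y:y+h,x:x+w],(400,int(400*h/w)),interpolation=cv2.INTER_CUBIC)
t=np.hstack([f(a,270,250,80,100)[:,:],f(a,310,120,80,100)])
cv2.imwrite('pics/crop.png',t)
u=np.hstack([f(b,230,215,80,100),f(b,325,170,80,100)])
cv2.imwrite('pics/crop2.png',u)
```

```text
(no output)
```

View pics/crop.png

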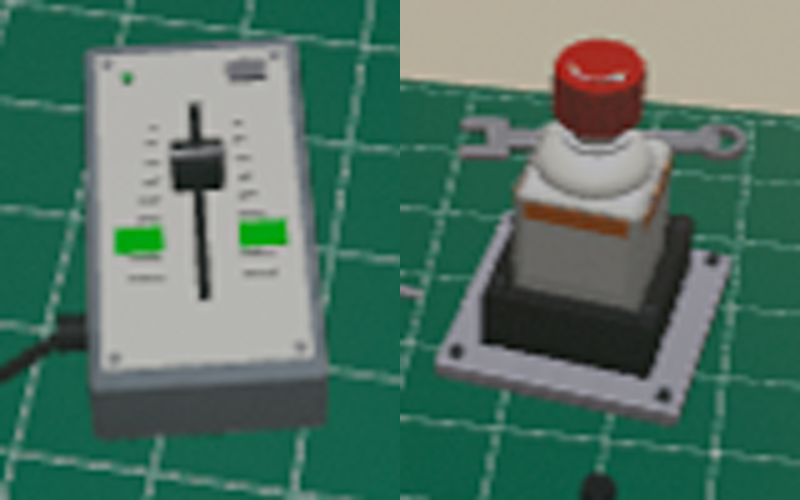

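View pics/crop2.png

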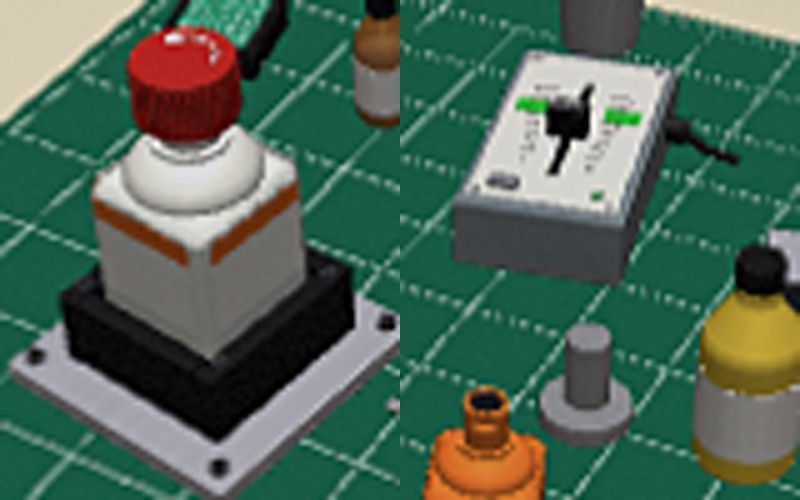

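The crops confirm the red cap on the white nest bottle: cap top at side (350,133.4) and scene (267,226.6). The green bars are at side (297.8,298.2) and (322.6,296.6), and the grip sits short of them, towards the low end.

Run:
```python
from h import *
import pickle
np.set_printoptions(precision=4,suppress=True)
C=pickle.load(open('c.pkl','rb'));s,g=C['side'],C['scene']
print('cap',at(s,[350,133.4],.182),at(g,[267,226.6],.182))
print('bars',at(s,[[297.8,298.2],[322.6,296.6]],.046))
print('bars scene',at(g,[[325+26.4,170+20.8],[325+44.6,170+23.6]],.046))
print('slot',at(s,[[309,270.6],[311,309.6]],.046))
print('corners',at(s,[[287.6,259.6],[329.4,257.6],[289,327.6],[335.4,322.4]],.046))
print('grip',at(s,[309,279.6],.069),at(g,[325+33.8,170+20.4],.069))
print('plate',at(s,[[317.4,193],[365,203],[376.6,172]],.012))
print('bench mark others cup, dropper',at(s,[[326,353],[349,220]],[.07,.085]), 'driver',at(s,[300,176],.02))
```

```text
cap [[ 0.5197 -0.2113  0.182 ]] [[ 0.5249 -0.2154  0.182 ]]
bars [[0.5788 0.2182 0.046 ]
 [0.5262 0.2057 0.046 ]]
bars scene [[0.5263 0.2067 0.046 ]
 [0.5819 0.2177 0.046 ]]
slot [[0.5679 0.1414 0.046 ]
 [0.5455 0.2417 0.046 ]]
corners [[0.623  0.118  0.046 ]
 [0.5272 0.0968 0.046 ]
 [0.5829 0.2907 0.046 ]
 [0.49   0.2638 0.046 ]]
grip [[0.5601 0.1823 0.069 ]] [[0.5608 0.1849 0.069 ]]
plate [[ 0.5973 -0.152   0.012 ]
 [ 0.4619 -0.1331  0.012 ]
 [ 0.44   -0.2679  0.012 ]]
bench mark others cup, dropper [[0.4975 0.3458 0.07  ]
 [0.493  0.0058 0.085 ]] driver [[ 0.6572 -0.2062  0.02  ]]
```

Call:
play_rows(steps=[[[-0.0315, -0.0131, 0.005, 0], [-0.0315, -0.0131, 0.005, 0], [-0.0315, -0.0131, 0.005, 0], [-0.0315, -0.0131, 0.005, 0], [-0.0315, -0.0131, 0.005, 0]]])

```text
time: 0.52
ee_pos: [0.3042, 0.4079, 0.2057]
tcp_rot: [-180.0, -0.0, 161.5]
wrist_force: [0.3, -0.1, 1.2]
opening: 0.0853
grasp_force: 0.0
```

Call:
play_rows(steps=[[[-0.0315, -0.0131, 0.005, 0], [-0.0315, -0.0131, 0.005, 0], [-0.0315, -0.0131, 0.005, 0], [-0.0315, -0.0131, 0.005, 0], [-0.0315, -0.0131, 0.005, 0]]])

```text
time: 0.93
ee_pos: [0.4329, 0.2956, 0.1808]
tcp_rot: [-180.0, -0.0, 161.5]
wrist_force: [-0.1, 0.2, 0.2]
opening: 0.0854
grasp_force: 0.0
```

Call:
play_rows(steps=[[[-0.0315, -0.0131, 0.005, 0], [-0.0315, -0.0131, 0.005, 0], [-0.0315, -0.0131, 0.005, 0], [-0.0315, -0.0131, 0.005, 0], [-0.0315, -0.0131, 0.005, 0]]])

```text
time: 1.35
ee_pos: [0.5614, 0.1833, 0.1557]
tcp_rot: [-180.0, -0.0, 161.4]
wrist_force: [0.9, -0.1, 1.0]
opening: 0.0856
grasp_force: 0.0
```

Call:
play_rows(steps=[[[0, 0, 0, 0.124], [0, 0, 0, 0.124], [0, 0, 0, 0.124], [0, 0, 0, 0.124], [0, 0, 0, 0.124]]])

```text
time: 1.77
ee_pos: [0.5603, 0.1846, 0.1557]
tcp_rot: [-179.9, -0.0, 125.6]
wrist_force: [0.1, -0.2, -0.3]
opening: 0.0853
grasp_force: 0.0
```

Call:
play_rows(steps=[[[0, 0, 0, 0.124], [0, 0, 0, 0.124], [0, 0, 0, 0.124], [0, 0, 0, 0.124], [0, 0, 0, 0.124]]])

```text
time: 2.18
ee_pos: [0.5602, 0.1847, 0.1558]
tcp_rot: [-180.0, 0.0, 90.0]
wrist_force: [-0.1, 0.8, -0.2]
opening: 0.0855
grasp_force: 0.0
```

Call:
play_rows(steps=[[[0, 0, 0, 0.124], [0, 0, 0, 0.124], [0, 0, 0, 0.124], [0, 0, 0, 0.124], [0, 0, 0, 0.124]]])

```text
time: 2.6
ee_pos: [0.5602, 0.1847, 0.1558]
tcp_rot: [-180.0, 0.0, 54.5]
wrist_force: [0.0, -0.5, -0.2]
opening: 0.0855
grasp_force: 0.0
```

Call:
play_rows(steps=[[[0, 0, 0, 0.124], [0, 0, 0, 0.124], [0, 0, 0, 0.124], [0, 0, 0, 0.124], [0, 0, 0, 0.124]]])

```text
time: 3.02
ee_pos: [0.5602, 0.1847, 0.1558]
tcp_rot: [180.0, 0.1, 19.0]
wrist_force: [0.2, 0.1, -0.2]
opening: 0.0853
grasp_force: 0.0
```

Call:
play_rows(steps=[[[0, 0, 0, 0.1], [0, 0, 0, 0], [0, 0, 0, 0], [0, 0, 0, 0], [0, 0, 0, 0]]])

```text
time: 3.43
ee_pos: [0.5662, 0.164, 0.1561]
tcp_rot: [-179.1, 0.0, 15.8]
wrist_force: [0.6, 0.2, 0.3]
opening: 0.0854
grasp_force: 0.0
```

Run:
```python
from h import *
import pickle
np.set_printoptions(precision=4,suppress=True)
c=cam('wrist','w1.png');pickle.dump(c,open('w1.pkl','wb'))
o=bot.get_obs();print(o['ee_pos'],o['tcp_rot'],o['q'],o['time'],o['wrist_force'],bot.hold_point_z)
```

```text
[0.5662 0.1641 0.1562] [-179.0564    0.0236   15.7565] [ 15.7034   9.554    6.8069  87.2773   0.9435 179.9469] 3.4833 [-0.474  -0.3942  0.58  ] 0.0187
```

View pics/w1.png

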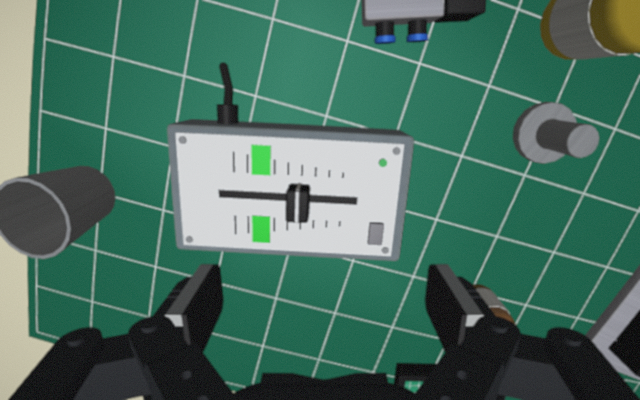

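The wrist view shows the grip with its white line at (297,203), the green bars at (261,160) and (261,229), and the slot ends at (220,194) and (357,201). Joint 6 has reached its limit, so I will turn back by a half turn, which gives the same grasp.

Run:
```python
from h import *
import pickle
np.set_printoptions(precision=4,suppress=True)
c=pickle.load(open('w1.pkl','rb'))
b=at(c,[[261,160],[261,229],[220,194],[357,201]],.046);g=at(c,[[297,203],[298,185],[298,219]],.069)
print(b,g,c['xyz'])
for d in(b[2]-b[3],b[0]-b[1],): print(np.degrees(np.arctan2(d[1],d[0])),np.linalg.norm(d))
m=(b[0]+b[1])/2;u=(b[2]-b[3]);u/=np.linalg.norm(u)
print('mid',m,'fader',.06+(g[0]-m)@u, 'tool y yaw')
```

```text
[[0.581  0.2168 0.046 ]
 [0.5282 0.205  0.046 ]
 [0.5472 0.2411 0.046 ]
 [0.5704 0.1405 0.046 ]] [[0.5642 0.1833 0.069 ]
 [0.5768 0.1858 0.069 ]
 [0.5531 0.1797 0.069 ]] [0.6421 0.1823 0.2987]
102.98891237853506 0.10318887418718291
12.692243720936114 0.05413568848105074
mid [0.5546 0.2109 0.046 ] fader 0.030935862968714277 tool y yaw
```

Call:
play_rows(steps=[[[0, 0, 0, -0.124], [0, 0, 0, -0.124], [0, 0, 0, -0.124], [0, 0, 0, -0.124], [0, 0, 0, -0.124]]])

```text
time: 3.9
ee_pos: [0.5662, 0.1641, 0.1562]
tcp_rot: [-179.2, -0.5, 51.6]
wrist_force: [-0.5, -0.2, -0.3]
opening: 0.0857
grasp_force: 0.0
```

Call:
play_rows(steps=[[[0, 0, 0, -0.124], [0, 0, 0, -0.124], [0, 0, 0, -0.124], [0, 0, 0, -0.124], [0, 0, 0, -0.124]]])

```text
time: 4.32
ee_pos: [0.5662, 0.1641, 0.1562]
tcp_rot: [-179.7, -0.9, 87.2]
wrist_force: [0.3, -0.1, 0.3]
opening: 0.085
grasp_force: 0.0
```

Call:
play_rows(steps=[[[0, 0, 0, -0.124], [0, 0, 0, -0.124], [0, 0, 0, -0.124], [0, 0, 0, -0.124], [0, 0, 0, -0.124]]])

```text
time: 4.73
ee_pos: [0.5662, 0.1642, 0.1563]
tcp_rot: [179.7, -0.9, 122.7]
wrist_force: [-0.2, -0.1, 0.1]
opening: 0.0854
grasp_force: 0.0
```

Call:
play_rows(steps=[[[0, 0, 0, -0.124], [0, 0, 0, -0.124], [0, 0, 0, -0.124], [0, 0, 0, -0.124], [0, 0, 0, -0.124]]])

```text
time: 5.15
ee_pos: [0.5662, 0.1642, 0.1563]
tcp_rot: [179.3, -0.6, 158.2]
wrist_force: [-1.2, 0.0, 0.3]
opening: 0.0854
grasp_force: 0.0
```

Call:
play_rows(steps=[[[0, 0, 0, -0.124], [0, 0, 0, -0.124], [0, 0, 0, -0.124], [0, 0, 0, -0.124], [0, 0, 0, -0.1]]])

```text
time: 5.57
ee_pos: [0.5662, 0.1642, 0.1563]
tcp_rot: [179.1, -0.1, -167.6]
wrist_force: [-0.3, 0.1, -0.3]
opening: 0.0855
grasp_force: 0.0
```

Call:
play_rows(steps=[[[0, 0.01, 0.016, 0], [0, 0.01, 0.022, 0], [0, 0, 0.022, 0], [0, 0, 0.022, 0], [0, 0, 0.021, 0]]], gripper=0.05, squeeze=20)

```text
time: 5.98
ee_pos: [0.5613, 0.1855, 0.0525]
tcp_rot: [179.1, -0.1, -168.0]
wrist_force: [-0.5, -0.1, -0.5]
opening: 0.05
grasp_force: 0.0
```

Call:
play_rows(steps=[[[0, 0, 0, 0], [0, 0, 0, 0], [0, 0, 0, 0], [0, 0, 0, 0], [0, 0, 0, 0]]], gripper=0.005)

```text
time: 6.4
ee_pos: [0.562, 0.1851, 0.0549]
tcp_rot: [179.0, -0.0, -168.0]
wrist_force: [-2.2, 0.2, 1.0]
opening: 0.0157
grasp_force: 23.6
```

Call:
play_rows(steps=[[[0, 0, 0, 0], [0, 0, 0, 0], [0, 0, 0, 0], [0, 0, 0, 0], [0, 0, 0, 0]]])

```text
time: 6.82
ee_pos: [0.5621, 0.185, 0.0548]
tcp_rot: [179.0, 0.0, -168.0]
wrist_force: [-4.2, 0.2, 5.6]
opening: 0.0153
grasp_force: 24.3
```

Call:
play_rows(steps=[[[0, 0.0, -0.002, 0], [0, 0.007, 0, 0], [0, 0.007, 0, 0], [0, 0.007, 0, 0], [0, 0.007, 0, 0]]])

```text
time: 7.23
ee_pos: [0.5557, 0.2126, 0.0551]
tcp_rot: [179.1, -0.1, -168.0]
wrist_force: [5.7, -0.5, -15.8]
opening: 0.0154
grasp_force: 21.8
```

Call:
play_rows(steps=[[[0, 0, 0, 0], [0, 0, 0, 0], [0, 0, 0, 0], [0, 0, 0, 0], [0, 0, 0, 0]]])

```text
time: 7.65
ee_pos: [0.5555, 0.2132, 0.0551]
tcp_rot: [179.0, -0.1, -168.0]
wrist_force: [5.2, 2.9, -16.1]
opening: 0.0155
grasp_force: 21.7
```

Run:
```python
from h import *
c=cam('side');s=cam('wrist')
f=lambda i,x,y,w,h:cv2.resize(i[y:y+h,x:x+w],(400,int(400*h/w)),interpolation=cv2.INTER_CUBIC)
cv2.imwrite('pics/f1.png',np.hstack([f(c['img'],265,230,100,125),f(s['img'],120,0,400,400)[:500] if 0 else cv2.resize(s['img'],(400,500))]))
```

```text
(no output)
```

View pics/f1.png

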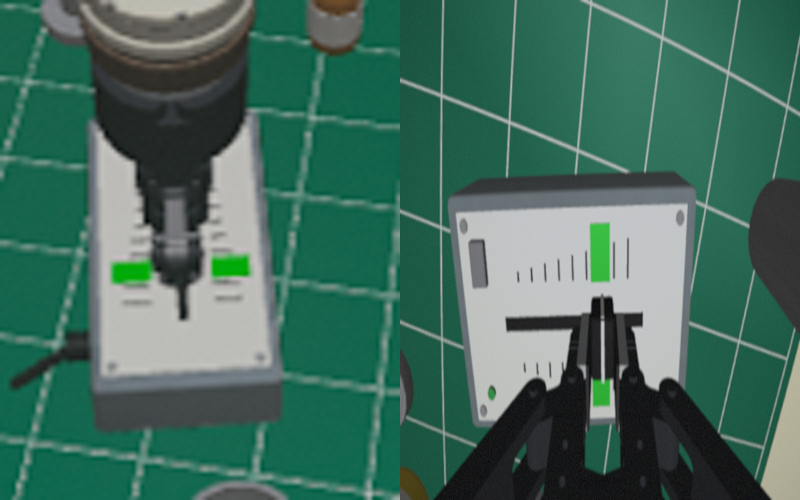

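The white line (x=601) lies in the middle of the green bars (590–609), so the fader is set. I release it, rise, and go to the cap.

Call:
play_rows(steps=[[[0, 0, 0, 0], [0, 0, 0, 0], [0, 0, 0, 0], [0, 0, -0.01, 0], [0, 0, -0.03, 0]]], gripper=0.04)

```text
time: 8.17
ee_pos: [0.5542, 0.211, 0.0936]
tcp_rot: [179.1, -0.4, -168.0]
wrist_force: [0.2, -0.3, -0.4]
opening: 0.0399
grasp_force: 0.0
```

Call:
play_rows(steps=[[[0, 0, -0.03, 0], [0, 0, -0.03, 0], [0, 0, -0.03, 0], [0, 0, -0.03, 0], [0, 0, -0.03, 0]]], gripper=0.085)

```text
time: 8.58
ee_pos: [0.5565, 0.2091, 0.2492]
tcp_rot: [179.0, 0.0, -168.0]
wrist_force: [0.9, 0.1, -0.1]
opening: 0.0849
grasp_force: 0.0
```

Call:
play_rows(steps=[[[0.0101, -0.0342, 0, 0], [0.0101, -0.0342, 0, 0], [0.0101, -0.0342, 0, 0], [0.0101, -0.0342, 0, 0], [0.0101, -0.0342, 0, 0]]])

```text
time: 9.0
ee_pos: [0.5423, 0.0301, 0.2449]
tcp_rot: [179.1, 0.0, -168.0]
wrist_force: [0.2, -0.2, 0.4]
opening: 0.0848
grasp_force: 0.0
```

Call:
play_rows(steps=[[[0.0101, -0.0342, 0, 0], [0.0101, -0.0342, 0, 0], [0.0101, -0.0342, 0, 0], [0, 0, 0, 0], [0, 0, 0, 0]]])

```text
time: 9.42
ee_pos: [0.5342, -0.0768, 0.243]
tcp_rot: [179.1, 0.0, -168.2]
wrist_force: [-0.1, -0.0, -0.7]
opening: 0.0853
grasp_force: 0.0
```

Run:
```python
from h import *
import pickle
np.set_printoptions(precision=4,suppress=True)
c=cam('wrist','w2.png');pickle.dump(c,open('w2.pkl','wb'))
o=bot.get_obs();print(o['ee_pos'],o['tcp_rot'],o['q'],o['time'],c['xyz'])
s=cam('side')['img'];c['img'][:160,:200]=cv2.resize(s[255:335,260:360],(200,160))
cv2.imwrite('pics/w2.png',c['img'])
```

```text
[ 0.5343 -0.0756  0.2428] [ 179.0649   -0.0014 -168.1442] [ -8.5204   4.1563  10.4897  96.6603   0.8761 -20.3787] 9.4667 [ 0.4601 -0.0952  0.3856]
```

View pics/w2.png

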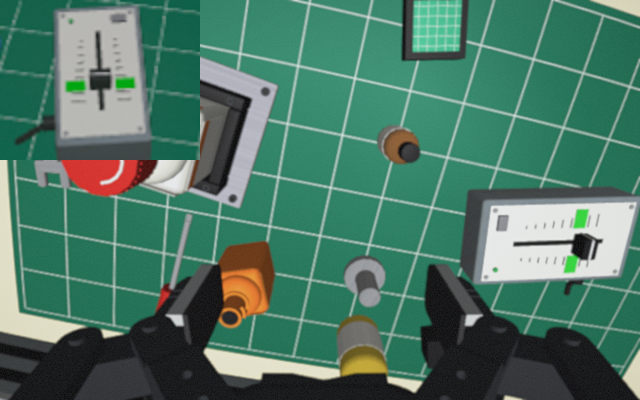

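The inset shows the fader grip in the green band. The cap is partly under the inset at about (110,170), so I move over it and measure again.

Call:
play_rows(steps=[[[0, -0.033, 0, 0], [0, -0.033, 0, 0], [0, -0.033, 0, 0], [0, -0.033, 0, 0], [0, 0, 0, 0]]])

```text
time: 9.93
ee_pos: [0.5628, -0.2072, 0.2386]
tcp_rot: [179.1, -0.1, -168.1]
wrist_force: [1.1, -0.4, 0.7]
opening: 0.0847
grasp_force: 0.0
```

Run:
```python
from h import *
np.set_printoptions(precision=4,suppress=True)
c=cam('wrist','w3.png');o=bot.get_obs();print(o['ee_pos'],o['tcp_rot'],c['xyz'])
```

```text
[ 0.5624 -0.2052  0.2389] [ 179.0335   -0.1211 -168.1017] [ 0.4891 -0.2256  0.3814]
```

View pics/w3.png

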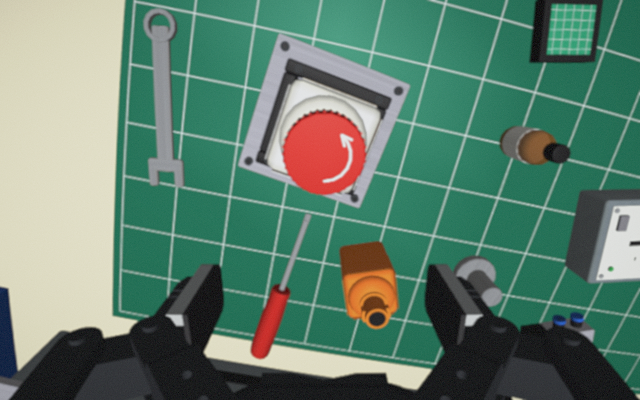

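The cap top is at about (324,152), spanning x 283–365 and y 111–194.

Run:
```python
from h import *
np.set_printoptions(precision=4,suppress=True)
c=cam('wrist');o=bot.get_obs()
p=at(c,[[324,152.5],[283,152],[365,152]],.182);print(p,np.linalg.norm(p[1]-p[2]))
T=R.from_euler('xyz',o['tcp_rot'],degrees=True).as_matrix()
for g in(p[0],[.522,-.2135,.182]):
  print(T.T@(np.r_[g[:2],.150]-o['ee_pos']),o['ee_pos'],o['q'])
n=at(c,[[285,45],[401,91],[355,198],[248,161]],.012);print(n)
```

```text
[[ 0.5212 -0.2133  0.182 ]
 [ 0.5256 -0.2362  0.182 ]
 [ 0.5162 -0.1905  0.182 ]] 0.04663478427679928
[ 0.0419 -0.0022  0.0893] [ 0.5622 -0.2039  0.2393] [-20.3052  12.6446  19.5957  97.5604   0.7715 -32.2611]
[ 0.0411 -0.0026  0.0893] [ 0.5622 -0.2039  0.2393] [-20.3052  12.6446  19.5957  97.5604   0.7715 -32.2611]
[[ 0.4533 -0.2634  0.012 ]
 [ 0.4716 -0.1413  0.012 ]
 [ 0.591  -0.1608  0.012 ]
 [ 0.574  -0.2814  0.012 ]]
```

Call:
play_rows(steps=[[[0.02, -0.0012, 0, 0], [0.0215, -0.0013, 0, 0], [0, 0, 0, 0], [0, 0, 0.02, 0], [0, 0, 0.02, 0]]])

```text
time: 10.45
ee_pos: [0.5226, -0.2133, 0.201]
tcp_rot: [179.2, 0.1, -167.9]
wrist_force: [0.7, -0.3, 0.7]
opening: 0.085
grasp_force: 0.0
```

Call:
play_rows(steps=[[[0, 0, 0.02, 0], [0, 0, 0.02, 0], [0, 0, 0.004, 0], [0, 0, 0, 0], [0, 0, 0, 0]]])

```text
time: 10.87
ee_pos: [0.5219, -0.2132, 0.1567]
tcp_rot: [179.1, -0.0, -168.0]
wrist_force: [0.3, 0.3, -0.2]
opening: 0.085
grasp_force: 0.0
```

Call:
play_rows(steps=[[[0, 0, 0, 0], [0, 0, 0, 0], [0, 0, 0, 0], [0, 0, 0, 0], [0, 0, 0, 0]]])

```text
time: 11.28
ee_pos: [0.5214, -0.2141, 0.1559]
tcp_rot: [179.1, -0.1, -168.1]
wrist_force: [0.5, 0.4, 0.8]
opening: 0.0853
grasp_force: 0.0
```

Call:
play_rows(steps=[[[0, 0.0005, 0.005, 0], [0, 0, 0, 0], [0, 0, 0, 0], [0, 0, 0, 0], [0, 0, 0, 0]]], gripper=0.03, squeeze=60)

```text
time: 11.7
ee_pos: [0.5212, -0.2137, 0.1506]
tcp_rot: [179.1, -0.1, -168.1]
wrist_force: [0.5, -1.4, -1.1]
opening: 0.047
grasp_force: 61.9
```

Call:
play_rows(steps=[[[0, 0, 0, 0], [0, 0, 0, 0], [0, 0, 0, 0], [0, 0, 0, 0], [0, 0, 0, 0]]])

```text
time: 12.12
ee_pos: [0.5212, -0.2135, 0.1506]
tcp_rot: [179.1, -0.1, -168.0]
wrist_force: [-0.7, -2.3, -0.1]
opening: 0.047
grasp_force: 61.9
```

Call:
play_rows(steps=[[[0, 0, 0.002, 0], [0, 0, 0.002, 0], [0, 0, 0.002, 0], [0, 0, 0, 0], [0, 0, 0, 0]]])

```text
time: 12.53
ee_pos: [0.5214, -0.214, 0.146]
tcp_rot: [179.2, 0.0, -168.1]
wrist_force: [-3.2, -2.8, 10.0]
opening: 0.0475
grasp_force: 63.0
```

Call:
play_rows(steps=[[[0, 0, 0.001, 0], [0, 0, 0, 0], [0, 0, 0, 0], [0, 0, 0, 0], [0, 0, 0, 0]]])

```text
time: 12.95
ee_pos: [0.5215, -0.214, 0.1453]
tcp_rot: [179.2, 0.0, -168.1]
wrist_force: [-2.9, -2.9, 10.2]
opening: 0.0468
grasp_force: 63.0
```

Call:
play_rows(steps=[[[0, 0, 0.001, 0], [0, 0, 0.001, 0], [0, 0, 0, 0], [0, 0, 0, 0], [0, 0, 0, 0]]])

```text
time: 13.37
ee_pos: [0.5216, -0.2143, 0.1443]
tcp_rot: [179.3, 0.1, -168.1]
wrist_force: [-4.8, -3.9, 15.6]
opening: 0.0471
grasp_force: 63.6
```

Call:
play_rows(steps=[[[0, 0, 0, -0.08], [0, 0, 0, -0.08], [0, 0, 0, -0.08], [0, 0, 0, -0.08], [0, 0, 0, -0.08]]])

```text
time: 13.78
ee_pos: [0.522, -0.2137, 0.1441]
tcp_rot: [179.3, 0.4, -144.9]
wrist_force: [-1.8, -0.4, 15.8]
opening: 0.0471
grasp_force: 63.5
```

Call:
play_rows(steps=[[[0, 0, 0, -0.08], [0, 0, 0, -0.08], [0, 0, 0, -0.08], [0, 0, 0, -0.08], [0, 0, 0, -0.08]]])

```text
time: 14.2
ee_pos: [0.5215, -0.2136, 0.1441]
tcp_rot: [179.5, 0.6, -122.0]
wrist_force: [-4.2, -0.7, 17.0]
opening: 0.0467
grasp_force: 63.6
```

Run:
```python
from h import *
o=bot.get_obs();print(o['torque'],o['wrist_force'],o['q'])
```

```text
[-0.14758382  1.05428961 -0.08016986] [-4.24347114 -0.6909198  17.01210972] [-22.63318272   6.36753941   1.93319801  85.97889584   0.71742288
 -80.64638105]
```

Call:
play_rows(steps=[[[0, 0, 0, -0.08], [0, 0, 0, -0.08], [0, 0, 0, -0.08], [0, 0, 0, -0.08], [0, 0, 0, -0.08]]])

```text
time: 14.62
ee_pos: [0.5213, -0.214, 0.1441]
tcp_rot: [179.8, 0.7, -99.1]
wrist_force: [-6.5, -3.0, 15.9]
opening: 0.0468
grasp_force: 63.6
```

Call:
play_rows(steps=[[[0, 0, 0, -0.08], [0, 0, 0, -0.08], [0, 0, 0, -0.08], [0, 0, 0, -0.08], [0, 0, 0, 0]]])

```text
time: 15.03
ee_pos: [0.5216, -0.2143, 0.1442]
tcp_rot: [-180.0, 0.7, -80.7]
wrist_force: [-4.2, -3.5, 16.0]
opening: 0.047
grasp_force: 63.6
```

Call:
play_rows(steps=[[[0, 0, -0.004, 0], [0, 0, -0.004, 0], [0, 0, -0.004, 0], [0, 0, 0, 0], [0, 0, 0, 0]]])

```text
time: 15.45
ee_pos: [0.5212, -0.2135, 0.1534]
tcp_rot: [179.9, 0.9, -81.0]
wrist_force: [-0.1, -1.4, 0.0]
opening: 0.0469
grasp_force: 62.0
```

Run:
```python
from h import *
o=bot.get_obs();print(o['torque'],o['wrist_force'],o['q'])
w=cam('wrist')['img'];s=cam('scene')['img']
cv2.imwrite('pics/l1.png',np.hstack([cv2.resize(w,(480,300)),cv2.resize(s[190:315,210:343],(319,300))]))
```

```text
[-0.41384834  0.02087265  0.01094948] [-0.06710397 -1.41333091  0.01875452] [ -22.64276388    6.52752251    3.12391428   87.20911718    0.73409788
 -121.6959366 ]
```

View pics/l1.png

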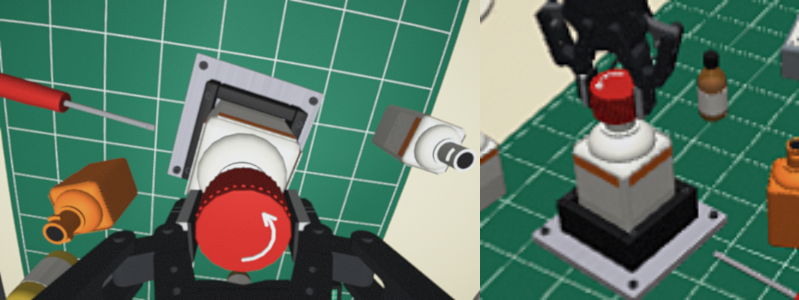

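The cap turned with the gripper (its arrow is rotated) and rises with no force, and the bottle is still seated. I lift it off.

Call:
play_rows(steps=[[[0, 0, -0.007, 0], [0, 0, -0.007, 0], [0, 0, -0.007, 0], [0, 0, -0.007, 0], [0, 0, -0.007, 0]]])

```text
time: 15.97
ee_pos: [0.5215, -0.214, 0.1896]
tcp_rot: [179.9, 0.9, -80.9]
wrist_force: [1.2, -0.2, -0.1]
opening: 0.047
grasp_force: 61.9
```

Call:
play_rows(steps=[[[0, 0, -0.008, 0], [0, 0, -0.008, 0], [0, 0, -0.008, 0], [0, 0, -0.007, 0], [0, 0, -0.004, 0]]])

```text
time: 16.38
ee_pos: [0.5217, -0.2147, 0.2248]
tcp_rot: [179.9, 0.9, -81.0]
wrist_force: [-0.1, 0.2, -0.5]
opening: 0.047
grasp_force: 61.9
```

Call:
play_rows(steps=[[[0, 0, 0, 0], [0, 0, 0, 0], [0, 0, 0, 0], [0, 0, 0, 0], [0, 0, 0, 0]]])

```text
time: 16.8
ee_pos: [0.5214, -0.2145, 0.2231]
tcp_rot: [179.8, 1.0, -81.0]
wrist_force: [0.5, 0.8, -0.4]
opening: 0.0469
grasp_force: 61.9
```

Run:
```python
from h import *
w=cam('side')['img'];s=cam('scene')['img']
cv2.imwrite('pics/l2.png',np.hstack([cv2.resize(w[90:340,220:440],(352,400)),cv2.resize(s[160:320,190:365],(437,400))]))
```

```text
(no output)
```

View pics/l2.png

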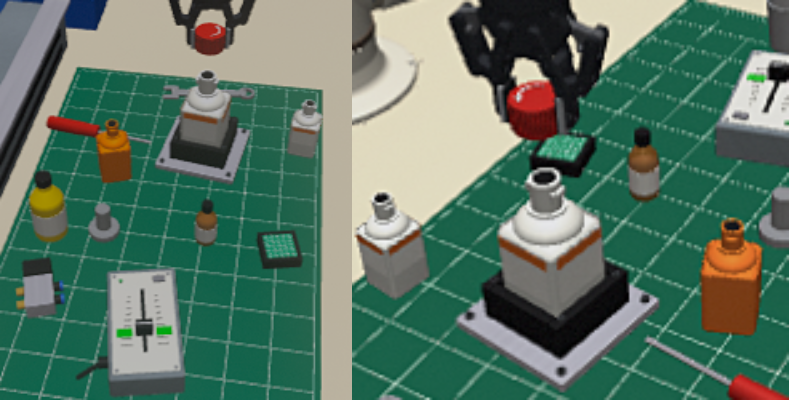

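The cap is held level above the open mouth, the bottle is seated, the grip is in the green band, and the bystanders have not moved.

```bash
python3 -c "from workcell import bot; print(bot.job_done())"
```

```text
the job is handed in; nothing more can be done
None
```

The job is handed in, with no verdict shown: the fader is in the green band, and the gripper holds the cap level about 55 mm above the open mouth, with the bottle still seated and the bystanders looking unmoved in the last pictures.

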